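# Slide the drilling board into its notches and turn the keeper over it

## Robot

A 6-joint arm with a two-finger parallel gripper is mounted at the origin on the work surface. World frame = base frame: x ahead of the robot, y to its left, z up, the work surface at z = 0. Lengths are in m, angles in degrees, forces in N, time in s.
With the tool pointing down it reaches from about 0.4 to 0.825 m from the base axis. Payload 7 kg.
Tool frame: the origin (TCP) lies midway between the tips of the shut fingers; the grasp point (between the pads) lies 19 mm behind it; z points along the fingers, y is the direction in which the jaws open and shut (so a half turn about z gives the same grasp; the last joint's range is limited). The gripper opens to 88 mm and grips with 3 to 60 N. Pads are 19 mm wide; open, the fingers measure 130 mm over their backs; the gripper's body (78 mm by 193 mm) begins 47 mm behind the grasp point.
Start: joints at [-58.493, 20.546, 0.682, 0, -70.136, -16.507], TCP at [0.175, -0.652, 0.227] pointing down, gripper open.
Joint ranges: [-176.03, 176.03], [-82.01, 121.73], [-58.28, 71.71], [-173.87, 95.51], [-174.79, -0.11], [-173.66, 173.66]. Speed limits (degrees/s): [136.94, 136.94, 172.46, 180, 180, 180].

## Interface

Orientations are given as [roll, pitch, yaw] about the fixed x, y, z axes, in that order (R = Rz(yaw) Ry(pitch) Rx(roll)).
In Python, from plant import ctrl gives the robot as it stands.
- The arm moves only by the tool jog_arm, never from a script. Its argument "deltas" is a list of rows, each a list of 2 entries, a list of its own where there are three numbers: the shift along the tool's x, y, z in m, then the turn about the tool's z in degrees. A call has 1 to 20 rows; each row is the pose to reach, as a shift and turn from the pose commanded when the call began, along the tool's axes at that moment; what a row does not reach only later rows make up. A row lasts 1/10 s, in which the tool goes at most 50 mm and 8.59 degrees, less where a joint would pass 70% of its speed; a pose out of reach is approached as far as the arm can. A call with a gripper value outside its range is refused whole. "jaw" is the closure, from -1 (fully open) to 1 (shut), set as the call begins (left out, the last holds). The fingers move at their own pace and stop on an object; the grip force is fixed at half the most. Time passes only in rows, so rows that repeat a pose let the fingers close. It gives the time, the measured TCP pose, the force and the opening at its end, in the units of the state.
- ctrl.get_obs(): the state, without advancing time (a new reading comes with each control period).
- ctrl.snapshot(name): name is "scene" or "side" or "wrist"; returns the picture (400x640x3 uint8, red, green, blue); there is no depth.
- ctrl.camera_params(name): a dict with "camera_matrix" (3x3 intrinsics, pixels), "position" and "rotation" of the camera in the world. Camera axes: x right, y down, z forward; pixel columns grow to the right and rows downward; lengths in m; the calibration is good to about 2 mm. A picture is of the moment at which its call begins: read the wrist's pose just before it. camera_params takes no time and is no camera call; for the wrist camera it gives the pose at the moment of the call.
- ctrl.close_job(): hands the job in, once; it reports no verdict.
Trained networks look in the newest picture that a camera, given by its name, has taken for a name from the list of things; names that differ only in an ending like _2 or _b are one class to them, and where a whole thing is asked for, a point or a joint stands for the part that bears it (a point fixed in the world has none). Each returns a list of dicts, best first, with "conf" (0 to 1); they miss things now and then, are a little off and sometimes report something else, mostly with a low value. They report only what shows in the picture. A call takes as long as a camera call.
- ctrl.boxes_of(query, camera): "bbox" ([left, top, width, height] as shares, 0 to 1, of the picture: columns of its width, rows of its height, round what is visible of it).
- ctrl.cut_out(query, camera): "mask" (400x640 bool, what is visible of it) and "bbox" ([left, top, width, height] as shares, 0 to 1, of the picture: columns of its width, rows of its height, round what is visible of it).
The state is a dict: "clock": time; "joint_pos": joint angles; "qvel": joint speeds; "tau": joint torques, N m; "tool_pos": TCP position; "orientation": TCP orientation; "force": force on the tool from outside, world axes, zero at the start; "moment": the same for the moment, N m; "opening": finger opening in m.
Only numpy, scipy, OpenCV 4.12 (cv2) and the standard library are available. Lean on these libraries where they do the work, as an engineer would, in place of code of your own. Each camera call takes 0.05 s, during which the arm holds its last target. There are 200 camera calls.

## Task

Push the wooden jig board along its rails, without ramming it, until you feel it drop into the locating notches in front of the red turn button. Only then push the turn button round, clockwise seen from above, until its red arm lies over the board and meets its stop. Only push: do not lift or tip the board, and leave the other things on the bench where they are.

Things in the scene. Friction and masses are not known exactly. Their poses are not given: they have to be found in the camera images.
- bed: the fixed slide jig: plywood base, x from -220 to 220, y from -115 to 175 mm; origin at bench level on the rails' centre line. The board slides towards its +x; z up. Aluminium track tops are 42 mm above the bench, with notches 9 mm deep. Green guide walls: inner faces at y = +-87 mm, x -205 to 135 mm, tops at 62 mm, yellow marks where the home board's front edge lies. A bush and a block stand on the ledge at y > 100 mm
- board: the loose wooden jig board, 150 (x, along the rails) x 170 (y) x 15 mm, about 0.6 kg, on steel feet 12 mm high; origin at its centre at the feet's undersides, so the wood spans z 12 to 27 mm. Axes as the bed's. It rides with its origin 42 mm above the bench. A bracket with two black knobs is fixed on it (x -53 to -7 mm, up to z 57 mm)
- rear_edge (a point): middle of the board's rear edge face (x = -75 mm, mid thickness), free for a fingertip to push towards the bed's +x; a push of 2 to 5 N slides it. Nothing stands behind it but the tracks, 42 mm above the bench
- home (a point): where the board's origin lies when home: on the bed's centre line, x = 60 mm, 33 mm above the bench; axes as the bed's. There all four feet reach their notches together and the board drops 9 mm; with up to 3 mm play it then stops firmly against the notch walls and slides no farther
- pivot (a point): on the turn button's upright pivot axis, at the middle of the red arm's thickness: on the bed's centre line, x = 165 mm, 68 mm above the bench, 30 mm ahead of the home board's front edge
- turn_button (a joint): turn button's angle, rad: 0 = open, arm pointing to the bed's -y; grows clockwise from above; 1.571 = at its stop, arm pointing to the bed's -x, over the home board. Stays where it is left; about 1 N at the knob turns it. Red arm: 22 mm wide, reaching 76 mm from the pivot, 63 to 73 mm above the bench: 3 mm above the home board, but blocked by a board that has not dropped
- button_knob (a point): middle of the black knob upright on the turn button's arm, 68 mm from the pivot: 16 mm across, from 73 to 102 mm above the bench, this point at 87 mm
- bush: brass drill bush, ring 32 mm across, 25 mm high, standing on the bed's side ledge; to be left alone. Origin: centre of its underside
- block: steel setting block 50 x 25 x 25 mm, lying on the bed's side ledge; to be left alone. Origin: centre of its underside
- tape: yellow tape measure 70 x 35 x 60 mm; to be left alone. Origin: centre of its underside
- jar: amber screw jar 66 mm across, 85 mm high, red cap; to be left alone. Origin: centre of its underside
- mug: blue mug 80 mm across, 90 mm high; to be left alone. Origin: centre of its underside
- screwdriver: screwdriver lying on the bench; to be left alone. Origin: centre of its underside
- hammer: hammer lying on the bench; to be left alone. Origin: centre of its underside
- wrench: steel wrench lying on the bench; to be left alone. Origin: centre of its underside

How it is judged:
By the outcome, as a careful person would: the job done as asked, in the order asked, and still so for the second after the job is handed in, with the robot touching nothing.
It also fails if it takes over 51 s, if anything falls off the work surface, if the arm or the gripper's body presses on something with over 40 N, if the wrist force passes 120 N, or if a joint passes its speed limit or range.

## Working session

There is one attempt and no reset: what is moved stays moved. The work goes in short steps, Python scripts to look and compute and a tool call to move; the robot and the scene stay as the last step left them, time stands still between calls to the robot, and variables do not carry over. Pictures are saved under pics/ and viewed, about 8 in all and at most 12, crops included, and the job is handed in when it is done.

Besides the shell and the picture viewer there is one more tool, called after "Request:" as name([rows], argument=value, ...), one row to a line, values as JSON. jog_arm: Moves the arm, as the interface text tells. Its arguments: {"type":"object","properties":{"deltas":{"type":"array","items":{"type":"array"}},"jaw":{"type":"number"}},"required":["deltas"]}

```bash
mkdir -p pics; ls; python3 - <<'E'
from plant import ctrl
import cv2
o=ctrl.get_obs();print(o)
for n in("scene","side"):
    im=ctrl.snapshot(n);cv2.imwrite(f"pics/{n}0.png",im[:,:,::-1]);p=ctrl.camera_params(n);print(n,p)
    for q in("board","bed","turn_button","button_knob"):
        print(q,[(round(d['conf'],2),[round(v*s) for v,s in zip(d['bbox'],(640,400,640,400))]) for d in ctrl.boxes_of(q,n)])
E
```

```text
pics
{'clock': 0.0, 'joint_pos': array([-5.84946609e+01,  2.05916083e+01,  6.33902017e-01, -2.03160829e-02,
       -7.01362421e+01, -1.65089936e+01]), 'qvel': array([-0.00327632,  0.09373891, -0.03325907,  0.04473204, -0.06333399,
        0.07067997]), 'tau': array([ 1.08209399e-03, -5.82713950e+01,  2.93052542e+01,  6.99670315e+00,
        6.77254808e-03, -2.28512208e-04]), 'tool_pos': array([ 0.17453207, -0.65153616,  0.2256211 ]), 'orientation': array([ 1.79904497e+02, -8.38847139e-03, -1.65010566e+02]), 'force': array([0.3367719 , 0.05681378, 0.10260961]), 'moment': array([ 0.0111564 ,  0.06264454, -0.03016457]), 'opening': 0.08777430636230556}
scene {'camera_matrix': array([[362.98742779,   0.        , 317.36213129],
       [  0.        , 362.98742779, 201.11654607],
       [  0.        ,   0.        ,   1.        ]]), 'position': array([ 1.06699262, -0.25944934,  1.02843201]), 'rotation': array([-148.2224176 ,    0.65010427,   65.20842228])}
board [(0.67, [141, 196, 79, 31]), (0.6, [336, 173, 65, 59])]
bed [(0.59, [272, 165, 165, 126])]
turn_button [(0.77, [291, 199, 14, 34])]
button_knob [(0.58, [291, 199, 12, 39])]
side {'camera_matrix': array([[373.28295602,   0.        , 322.45720081],
       [  0.        , 373.28295602, 204.79878137],
       [  0.        ,   0.        ,   1.        ]]), 'position': array([ 0.40395988, -0.98759299,  0.62578583]), 'rotation': array([-118.21842511,    1.24962393,   -7.59425923])}
board [(0.94, [312, 178, 53, 35])]
bed [(0.65, [303, 178, 106, 84])]
turn_button [(0.74, [319, 216, 34, 20]), (0.28, [327, 150, 16, 26])]
button_knob [(0.54, [323, 216, 30, 17]), (0.17, [305, 176, 105, 90])]
```

View pics/scene0.png

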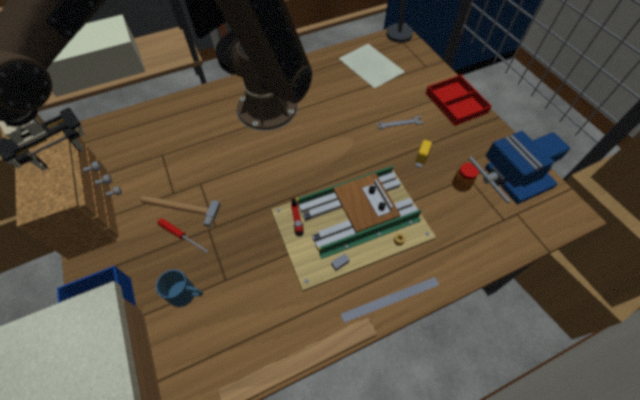

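View pics/side0.png

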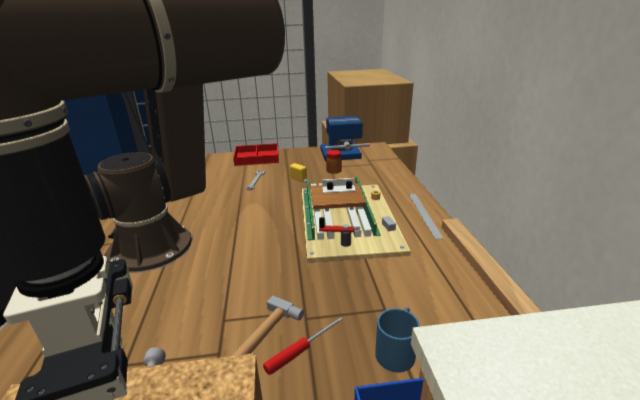

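The scene view shows the bed at about px (355,228), board at (368,203), and the open red button at (297,216), so bed +x points left in the picture. The side view agrees. Next I'll zoom in to pick features.

```bash
cat >h.py <<'E'
import numpy as np,cv2
from scipy.spatial.transform import Rotation as R
def cam(p): return np.array(p['camera_matrix']),np.array(p['position']),R.from_euler('xyz',p['rotation'],degrees=True).as_matrix()
def ray(p,uv,z):
    K,c,M=cam(p);d=M@np.linalg.solve(K,[*uv,1]);return c+d*(z-c[2])/d[2]
def proj(p,X):
    K,c,M=cam(p);q=(np.atleast_2d(X)-c)@M@K.T;return q[:,:2]/q[:,2:]
def bed2w(b,P):
    P=np.atleast_2d(P)/1000.;c,s=np.cos(b[2]),np.sin(b[2])
    return np.c_[b[0]+c*P[:,0]-s*P[:,1],b[1]+s*P[:,0]+c*P[:,1],P[:,2]]
E
python3 - <<'E'
from h import *
from plant import ctrl
a=cv2.imread('pics/scene0.png')[160:295,265:445];cv2.imwrite('pics/c1.png',cv2.resize(a,None,fx=4.4,fy=4.4,interpolation=cv2.INTER_CUBIC))
p=ctrl.camera_params('scene')
for uv in[(273,233),(303,288),(436,237),(400,170)]:print(uv,ray(p,uv,0.012))
print(ray(p,(297,215),.068))
E
```

```text
(273, 233) [ 0.53793073 -0.1806979   0.012     ]
(303, 288) [ 0.73923927 -0.16617712  0.012     ]
(436, 237) [0.76508587 0.27130348 0.012     ]
(400, 170) [0.49725205 0.30668393 0.012     ]
[ 0.54098548 -0.09675133  0.068     ]
```

View pics/c1.png

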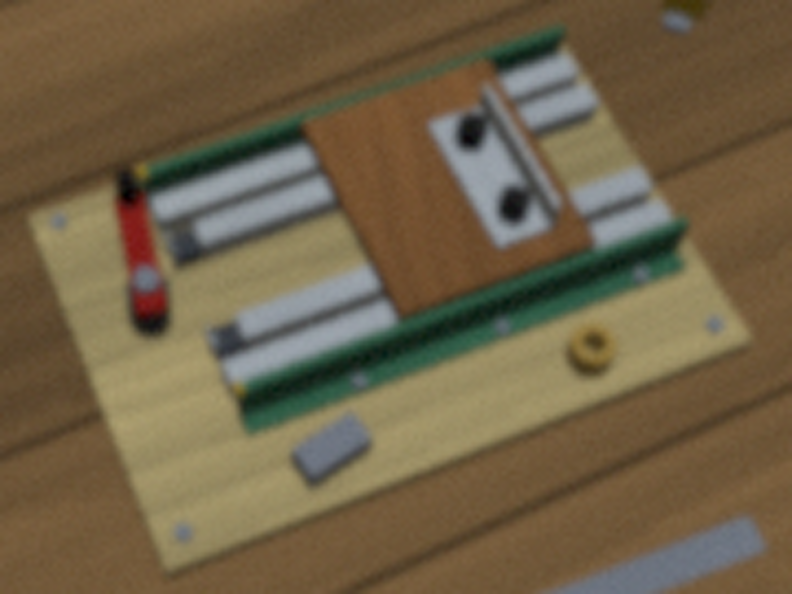

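Crop shows the base corners at (30,215), (168,573) and (750,343), the board top corners, wall ends, pivot (147,280) and knob (127,185). I'll fit the bed pose from these.

```bash
cat >fit.py <<'E'
from h import *
from scipy.optimize import least_squares
def fit(p,F,uv,x0=(.62,.06,-1.5,0,0)):
    # F rows: name,(x,y,z),isboard
    P=np.array([f[0] for f in F],float);m=np.array([f[1] for f in F])
    def r(v):
        Q=P.copy();Q[m,0]+=v[3]*1000
        return (proj(p,bed2w(v,Q))-uv).ravel()
    s=least_squares(r,x0,x_scale=.01,loss='soft_l1');return s.x,r(s.x).reshape(-1,2)
E
python3 - <<'E'
from fit import *
from plant import ctrl
p=ctrl.camera_params('scene')
D=[((220,-115,12),0,(30,215)),((220,175,12),0,(168,573)),((-220,175,12),0,(750,343)),
((-205,87,62),0,(684,223)),((135,-87,62),0,(143,170)),((135,87,62),0,(241,386)),
((75,-85,69),1,(303,122)),((75,85,69),1,(403,318)),((-75,85,69),1,(593,243)),((-75,-85,69),1,(493,62)),
((165,0,74),0,(147,278)),((165,-68,100),0,(127,180))]
uv=np.array([d[2] for d in D],float);uv=(uv+.5)/4.4-.5+[265,160]
b,r=fit(p,[(d[0],bool(d[1])) for d in D],uv)
print(b,np.degrees(b[2]));print(r.round(1).tolist())
np.save('b.npy',b)
rr=[(-105,0,72),(233-0,-68,87),(165,-68,87)]
c=b.copy()
print('rear edge',bed2w(b,[b[3]*1000-75,0,61.5]),'knob',bed2w(b,[165,-68,87]),'pivot',bed2w(b,[165,0,68]),'rear bed',bed2w(b,[-205,0,62]))
E
```

```text
[ 0.58214435  0.05950846 -1.6316404  -0.05859177  0.        ] -93.48610872275479
[[0.2, 0.4], [-0.7, 0.1], [1.1, 1.1], [1.2, -1.1], [1.1, 1.0], [-1.0, -0.9], [-0.1, -0.4], [-0.7, -0.6], [1.3, 0.1], [-0.8, -0.9], [0.4, 0.5], [-3.2, 0.2]]
rear edge [[0.5902676  0.19285302 0.0615    ]] knob [[ 0.5042371  -0.10105138  0.087     ]] pivot [[ 0.57211127 -0.10518622  0.068     ]] rear bed [[0.59460969 0.26412912 0.062     ]]
```

```bash
cat >>h.py <<'E'
def delta(o,target,yaw=None):
    M=R.from_euler('xyz',o['orientation'],degrees=True).as_matrix()
    d=M.T@(np.array(target)-o['tool_pos'])
    t=None if yaw is None else -((yaw-o['orientation'][2]+180)%360-180)
    return d.round(4),t
E
python3 - <<'E'
from h import *
from plant import ctrl
print(delta(ctrl.get_obs(),[.55,.12,.33],-93.5))
E
```

```text
(array([-0.5623,  0.6485, -0.1034]), np.float64(-71.50274391134275))
```

Request:
jog_arm([
  [[-0.028,0.032,-0.005],-3.5],
  [[-0.056,0.065,-0.01],-7],
  [[-0.085,0.098,-0.016],-10.7],
  [[-0.113,0.13,-0.021],-14.3],
  [[-0.141,0.162,-0.026],-17.9],
  [[-0.169,0.194,-0.031],-21.5],
  [[-0.197,0.227,-0.036],-25],
  [[-0.225,0.259,-0.041],-28.6],
  [[-0.253,0.292,-0.047],-32.2],
  [[-0.281,0.324,-0.052],-35.8],
  [[-0.309,0.357,-0.057],-39.3],
  [[-0.337,0.389,-0.062],-42.9],
  [[-0.366,0.421,-0.067],-46.5],
  [[-0.394,0.454,-0.072],-50],
  [[-0.422,0.486,-0.078],-53.6],
  [[-0.45,0.519,-0.083],-57.2],
  [[-0.478,0.551,-0.088],-60.8],
  [[-0.506,0.584,-0.093],-64.4],
  [[-0.534,0.616,-0.098],-67.9],
  [[-0.562,0.648,-0.103],-71.5],
], jaw=1)

```text
clock: 2.5
tool_pos: [0.5503, 0.1212, 0.3301]
orientation: [-180.0, 0.0, -93.3]
force: [0.3, 0.0, 0.2]
opening: 0.0008
```

```bash
python3 - <<'E'
from h import *
from plant import ctrl
p=ctrl.camera_params('wrist');im=ctrl.snapshot('wrist');cv2.imwrite('pics/w0.png',im[:,:,::-1])
import pickle;pickle.dump(p,open('w0.pkl','wb'));print(p)
b=np.load('b.npy');print(proj(p,bed2w(b,[(165,0,74),(165,-68,102),(220,175,12),(75+b[3]*1e3,-85,69),(-75+b[3]*1e3,85,69)])).round())
E
```

```text
{'camera_matrix': array([[279.81476633,   0.        , 322.41286113],
       [  0.        , 279.81476633, 205.31480668],
       [  0.        ,   0.        ,   1.        ]]), 'position': array([0.54468107, 0.04410539, 0.48657221]), 'rotation': array([1.63484799e+02, 8.71650499e-02, 1.76665573e+02])}
[[294.   1.]
 [350.  -9.]
 [174. -27.]
 [357. 123.]
 [246. 222.]]
```

View pics/w0.png

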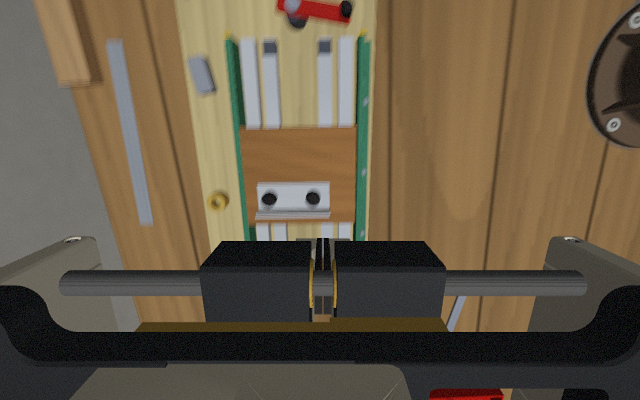

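The wrist view shows board corners near (241,128), (356,126) and (355,222), wall ends at (229,38) and (363,36), and the red arm tilted slightly towards the board from its open direction. I'll move further back so the whole jig and button show, then refit.

Request:
jog_arm([
  [[0.03,0,-0.01],0],
  [[0.06,0,-0.02],0],
  [[0.09,0,-0.03],0],
  [[0.09,0,-0.03],0],
  [[0.09,0,-0.03],0],
])

```text
clock: 3.05
tool_pos: [0.5443, 0.0291, 0.3598]
orientation: [-180.0, 0.0, -93.6]
force: [-0.1, 0.0, 0.1]
opening: 0.0004
```

```bash
python3 - <<'E'
from h import *
from plant import ctrl
import pickle
print(ctrl.get_obs()['qvel'].round(2))
p=ctrl.camera_params('wrist');im=ctrl.snapshot('wrist');pickle.dump(p,open('w1.pkl','wb'))
cv2.imwrite('pics/w1.png',im[:,:,::-1])
a=im[20:245,160:400,::-1];cv2.imwrite('pics/c2.png',cv2.resize(a,None,fx=2.6,fy=2.6,interpolation=cv2.INTER_CUBIC))
for q in("turn_button","button_knob","board"):
        print(q,[(round(d['conf'],2),[round(v*s) for v,s in zip(d['bbox'],(640,400,640,400))]) for d in ctrl.boxes_of(q,'wrist')])
E
```

```text
[ 1.11  0.69 -0.53 -0.29  0.12 -0.25]
turn_button [(0.83, [281, 72, 70, 28])]
button_knob [(0.94, [282, 74, 68, 25])]
board [(0.76, [249, 178, 105, 63]), (0.54, [191, 51, 177, 194])]
```

View pics/c2.png

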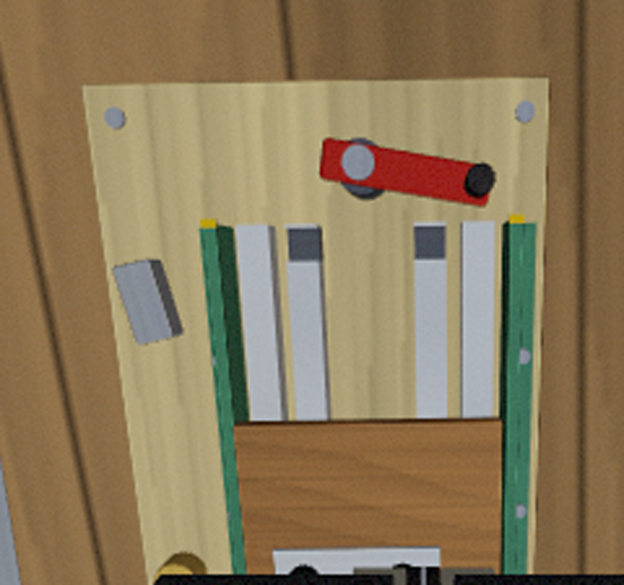

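Crop c2 shows base corners (84,87) and (548,79), wall ends (217,219) and (509,216), board front corners (235,421) and (502,418), pivot (358,161), and knob top (480,181).

```bash
python3 - <<'E'
from fit import *
from plant import ctrl
import pickle
w0=pickle.load(open('w0.pkl','rb'));w1=pickle.load(open('w1.pkl','rb'));sc=ctrl.camera_params('scene')
W1=[((220,175,12),0,(84,87)),((220,-115,12),0,(548,79)),((135,87,62),0,(217,219)),((135,-87,62),0,(509,216)),((75,85,69),1,(235,421)),((75,-85,69),1,(502,418))]
W0=[((75,85,69),1,(241,128)),((75,-85,69),1,(356,126)),((-75,-85,69),1,(355,221))]
S=[((220,-115,12),0,(30,215)),((220,175,12),0,(168,573)),((-220,175,12),0,(750,343)),((-205,87,62),0,(684,223)),((135,-87,62),0,(143,170)),((135,87,62),0,(241,386)),
((75,-85,69),1,(303,122)),((75,85,69),1,(403,318)),((-75,85,69),1,(593,243)),((-75,-85,69),1,(493,62))]
A=[(w1,W1,lambda q:(q+.5)/2.6-.5+[160,20]),(w0,W0,lambda q:q),(sc,S,lambda q:(q+.5)/4.4-.5+[265,160])]
def mk(A):
  def r(v):
    o=[]
    for p,D,f in A:
        P=np.array([d[0] for d in D],float);m=np.array([d[1] for d in D]);P[:,0]+=m*v[3]*1e3
        o.append((proj(p,bed2w(v,P))-f(np.array([d[2] for d in D],float))).ravel())
    return np.concatenate(o)
  return r
for name,B in(('w1',A[:1]),('w',A[:2]),('all',A)):
    r=mk(B);s=least_squares(r,(.58,.06,-1.63,-.06),x_scale=.01,loss='soft_l1').x
    print(name,s.round(4),np.degrees(s[2]).round(2));print(r(s).reshape(-1,2).round(1).tolist())
b=s;np.save('b.npy',b)
f=A[0][2]
def tobed(X): 
    d=X[:2]-b[:2];c,s_=np.cos(b[2]),np.sin(b[2]);return np.array([c*d[0]+s_*d[1],-s_*d[0]+c*d[1]])*1e3
k=tobed(ray(w1,f(np.array([480,181.])),.102));pv=tobed(ray(w1,f(np.array([358,161.])),.078));print('knob,pivot bed',k,pv)
print('th',np.degrees(np.arctan2(165-k[0],-k[1])),'r',np.hypot(k[0]-165,k[1]))
print('rear',bed2w(b,[b[3]*1e3-75,0,61]))
E
```

```text
w1 [ 0.5795  0.0584 -1.6187 -0.0579] -92.74
[[-0.4, -0.9], [0.4, -0.8], [-0.8, 1.4], [0.6, 0.8], [-0.7, 0.2], [1.1, -0.1]]
w [ 0.58    0.0584 -1.6203 -0.0609] -92.84
[[-0.5, -1.1], [0.3, -0.7], [-1.0, 1.3], [0.4, 0.9], [-0.8, 1.9], [0.8, 1.8], [-1.5, -3.5], [2.1, -2.6], [0.5, 1.1]]
all [ 0.5806  0.0584 -1.6238 -0.0603] -93.04
[[-0.5, -1.5], [0.4, -0.4], [-1.1, 1.1], [0.3, 1.1], [-1.2, 1.5], [0.4, 1.7], [-1.9, -4.1], [1.7, -2.7], [-0.2, 0.9], [-0.4, 0.6], [-0.6, 0.2], [0.6, 0.2], [0.5, -1.9], [0.5, 1.1], [-1.2, -1.0], [-0.3, -0.7], [-0.5, -1.1], [1.3, -0.7], [-1.2, -1.5]]
knob,pivot bed [151.66019531 -66.40560116] [165.14623396  -0.22934302]
th 11.358610588109778 r 67.73222464163058
rear [[0.58775968 0.19355886 0.061     ]]
```

Fits agree (pivot lands at (165,0), knob radius 68 mm; the button starts at about 11°). Board travel to home is about 120 mm. I'll go behind the rear edge.

```bash
python3 - <<'E'
from h import *
from plant import ctrl
b=np.load('b.npy');o=ctrl.get_obs();print(o['tool_pos'],o['orientation'])
X=bed2w(b,[-175,0,0])[0];print(X)
print(delta(o,[*X[:2],.15],-93.0),delta(o,[*X[:2],.052],-93.0))
E
```

```text
[0.54420447 0.03019103 0.35907376] [ 1.79957043e+02 -7.38228294e-03 -9.34557158e+01]
[0.58986049 0.2331533  0.        ]
(array([-0.2054, -0.0335,  0.209 ]), np.float64(-0.45571579613257995)) (array([-0.2054, -0.0336,  0.307 ]), np.float64(-0.45571579613257995))
```

Request:
jog_arm([
  [[-0.034,-0.006,0.02],0],
  [[-0.068,-0.011,0.045],0],
  [[-0.103,-0.017,0.075],0],
  [[-0.137,-0.022,0.11],0],
  [[-0.171,-0.028,0.145],0],
  [[-0.205,-0.0335,0.18],-0.5],
  [[-0.205,-0.0335,0.21],-0.5],
  [[-0.205,-0.0335,0.235],-0.5],
  [[-0.205,-0.0335,0.26],-0.5],
  [[-0.205,-0.0335,0.28],-0.5],
  [[-0.205,-0.0335,0.295],-0.5],
  [[-0.205,-0.0335,0.303],-0.5],
  [[-0.205,-0.0335,0.306],-0.5],
  [[-0.205,-0.0335,0.306],-0.5],
  [[-0.205,-0.0335,0.306],-0.5],
])

```text
clock: 4.75
tool_pos: [0.5907, 0.2326, 0.0544]
orientation: [-179.9, 0.0, -93.0]
force: [-0.1, 0.2, 0.4]
opening: 0.0004
```

Request:
jog_arm([
  [[0.003,0,0.001],0],
  [[0.006,0,0.002],0],
  [[0.009,0,0.002],0],
  [[0.012,0,0.002],0],
  [[0.015,0,0.002],0],
  [[0.018,0,0.002],0],
  [[0.02,0,0.002],0],
  [[0.022,0,0.002],0],
  [[0.024,0,0.002],0],
  [[0.026,0,0.002],0],
  [[0.028,0,0.002],0],
  [[0.03,0,0.002],0],
  [[0.032,0,0.002],0],
  [[0.034,0,0.002],0],
  [[0.036,0,0.002],0],
  [[0.038,0,0.002],0],
  [[0.04,0,0.002],0],
])

```text
clock: 6.45
tool_pos: [0.5882, 0.1921, 0.0516]
orientation: [-180.0, 0.0, -93.0]
force: [-0.0, 3.1, -1.8]
opening: 0.0003
```

Contact at 3 N. I'll keep pushing, still slowly.

Request:
jog_arm([
  [[0.002,0,0],0],
  [[0.005,0,0],0],
  [[0.008,0,0],0],
  [[0.011,0,0],0],
  [[0.014,0,0],0],
  [[0.017,0,0],0],
  [[0.02,0,0],0],
  [[0.023,0,0],0],
  [[0.026,0,0],0],
  [[0.029,0,0],0],
  [[0.032,0,0],0],
  [[0.035,0,0],0],
  [[0.038,0,0],0],
  [[0.041,0,0],0],
  [[0.044,0,0],0],
  [[0.047,0,0],0],
  [[0.05,0,0],0],
  [[0.053,0,0],0],
  [[0.056,0,0],0],
  [[0.059,0,0],0],
])

```text
clock: 8.45
tool_pos: [0.5851, 0.133, 0.0516]
orientation: [-180.0, 0.0, -93.0]
force: [-0.3, 3.0, -2.0]
opening: 0.0004
```

```bash
python3 - <<'E'
from h import *
from plant import ctrl
b=np.load('b.npy');o=ctrl.get_obs();print(o['tool_pos'],o['orientation'],o['force'])
d=o['tool_pos'][:2]-b[:2];c,s=np.cos(b[2]),np.sin(b[2]);print(c*d[0]+s*d[1],-s*d[0]+c*d[1])
im=ctrl.snapshot('wrist');cv2.imwrite('pics/w2.png',im[:,:,::-1])
im=ctrl.snapshot('side');a=im[165:275,290:420,::-1];cv2.imwrite('pics/s2.png',cv2.resize(a,None,fx=5,fy=5,interpolation=cv2.INTER_CUBIC))
E
```

```text
[0.58509594 0.13303219 0.05159116] [-1.79997227e+02  2.14839937e-03 -9.29996743e+01] [-0.27050858  3.04805174 -1.96913419]
-0.07476707807445278 0.00054691365738249
```

View pics/w2.png

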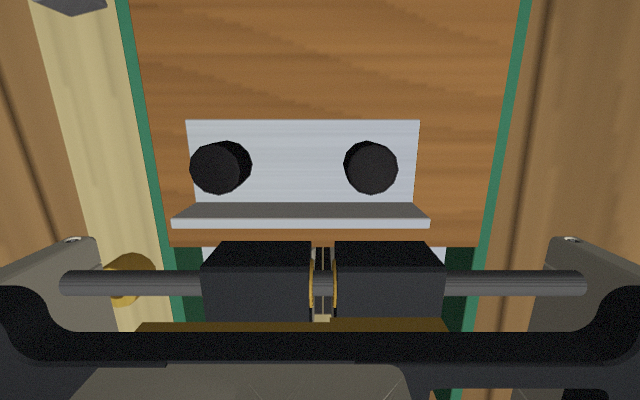

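The board is straight between the walls and the fingertips sit on its rear edge. About 50 mm remains.

Request:
jog_arm([
  [[0.002,0,0],0],
  [[0.004,0,0],0],
  [[0.006,0,0],0],
  [[0.008,0,0],0],
  [[0.01,0,0],0],
  [[0.012,0,0],0],
  [[0.014,0,0],0],
  [[0.016,0,0],0],
  [[0.018,0,0],0],
  [[0.02,0,0],0],
  [[0.022,0,0],0],
  [[0.024,0,0],0],
  [[0.026,0,0],0],
  [[0.028,0,0],0],
  [[0.03,0,0],0],
  [[0.032,0,0],0],
  [[0.034,0,0],0],
  [[0.036,0,0],0],
  [[0.038,0,0],0],
])

```text
clock: 10.45
tool_pos: [0.5831, 0.0952, 0.0516]
orientation: [-180.0, 0.0, -93.0]
force: [-0.1, 3.8, 1.0]
opening: 0.0007
```

Request:
jog_arm([
  [[0.001,0,0],0],
  [[0.002,0,0],0],
  [[0.003,0,0],0],
  [[0.004,0,0],0],
  [[0.005,0,0],0],
])

```text
clock: 10.95
tool_pos: [0.5829, 0.0903, 0.0516]
orientation: [-180.0, 0.0, -93.0]
force: [0.7, 4.1, 0.6]
opening: 0.0004
```

Request:
jog_arm([
  [[0.001,0,0],0],
  [[0.002,0,0],0],
  [[0.003,0,0],0],
  [[0.004,0,0],0],
])

```text
clock: 11.35
tool_pos: [0.5824, 0.0861, 0.0514]
orientation: [180.0, -0.0, -93.0]
force: [0.2, 4.1, -1.1]
opening: 0.0003
```

Request:
jog_arm([
  [[0.001,0,0],0],
  [[0.002,0,0],0],
  [[0.003,0,0],0],
  [[0.004,0,0],0],
])

```text
clock: 11.75
tool_pos: [0.5823, 0.0821, 0.0514]
orientation: [180.0, -0.0, -93.0]
force: [-0.1, 3.6, -1.4]
opening: 0.0005
```

Request:
jog_arm([
  [[0.001,0,0],0],
  [[0.002,0,0],0],
  [[0.003,0,0],0],
])

```text
clock: 12.05
tool_pos: [0.5823, 0.0815, 0.0515]
orientation: [-180.0, 0.2, -93.0]
force: [-5.3, 18.0, -0.9]
opening: 0.0005
```

The board stopped firmly at 18 N. I'll back off and check whether it has dropped.

Request:
jog_arm([
  [[-0.003,0,0],0],
  [[-0.006,0,0],0],
  [[-0.012,0,0],0],
  [[-0.02,0,0],0],
  [[-0.03,0,0],0],
  [[-0.03,0,-0.03],0],
  [[-0.03,0,-0.08],0],
  [[-0.03,0,-0.13],0],
  [[-0.03,0,-0.18],0],
  [[-0.03,0,-0.23],0],
  [[-0.03,0,-0.25],0],
  [[-0.03,0,-0.25],0],
])

```text
clock: 13.25
tool_pos: [0.5854, 0.1102, 0.3061]
orientation: [-179.6, 0.2, -93.0]
force: [0.4, 0.6, -0.8]
opening: 0.0006
```

```bash
python3 - <<'E'
from h import *
from plant import ctrl
import pickle
o=ctrl.get_obs();print(o['tool_pos'],o['force'],o['qvel'].round(1))
p=ctrl.camera_params('wrist');im=ctrl.snapshot('wrist');pickle.dump(p,open('w3.pkl','wb'));cv2.imwrite('pics/w3.png',im[:,:,::-1])
b=np.load('b.npy')
for h in(69,60):
  print(h,proj(p,bed2w(b,[(135,85,h),(135,-85,h),(-15,85,h),(-15,-85,h),(165,0,78)])).round().tolist())
a=im[0:260,160:480,::-1];cv2.imwrite('pics/c3.png',cv2.resize(a,None,fx=2.3,fy=2.3,interpolation=cv2.INTER_CUBIC))
for n in('side','scene'):
  ps=ctrl.camera_params(n);im=ctrl.snapshot(n);cv2.imwrite(f'pics/{n}3.png',im[:,:,::-1])
E
```

```text
[0.5853585  0.11024094 0.30607094] [ 0.40228354  0.62100243 -0.79861793] [-0.1  2.1 -4.6 -1.5  2.6  0.1]
69 [[256.0, 29.0], [394.0, 29.0], [263.0, 152.0], [386.0, 152.0], [325.0, -2.0]]
60 [[258.0, 31.0], [392.0, 31.0], [265.0, 151.0], [385.0, 152.0], [325.0, -2.0]]
```

View pics/c3.png

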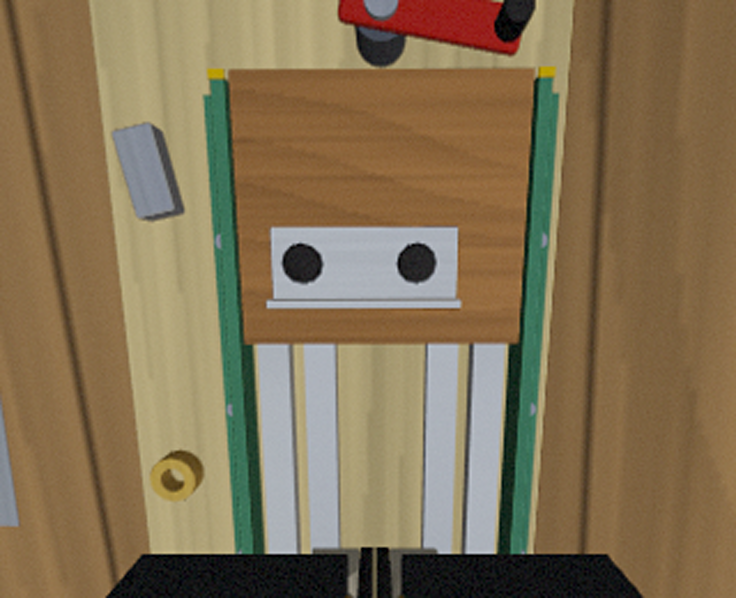

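The board front corners are at crop (230,69) and (535,68), level with the yellow marks. The board's width on the picture is 132.6 px at the front and 120 px at the rear. That matches a top at 60 mm (134/120) and not 69 mm (138/123), so it has dropped at both ends. Now the button.

```bash
cat >btn.py <<'E'
from h import *
b=np.load('b.npy')
def tgt(th,gap,z):
    a=np.radians(th);r=np.array([-np.sin(a),-np.cos(a)]);t=np.array([-np.cos(a),np.sin(a)])
    q=np.array([165,0])+68*r-t*(17.5+gap);return [*bed2w(b,[*q,0])[0][:2],z],np.degrees(b[2])-th
E
python3 - <<'E'
from btn import *
from plant import ctrl
o=ctrl.get_obs();print(o['tool_pos'],o['orientation'])
for z in(.2,.083):
    t,y=tgt(11.4,13,z);print(t,y,delta(o,t,y))
E
```

```text
[0.58324908 0.10959493 0.30053651] [ 1.79916384e+02 -1.95757987e-02 -9.29900592e+01]
[np.float64(0.49838920354521754), np.float64(-0.11895237094408517), 0.2] -104.43715711815908 (array([0.2326, 0.0727, 0.1007]), np.float64(11.447097881384764))
[np.float64(0.49838920354521754), np.float64(-0.11895237094408517), 0.083] -104.43715711815908 (array([0.2326, 0.0725, 0.2177]), np.float64(11.447097881384764))
```

Request:
jog_arm([
  [[0.035,0.011,0.01],2],
  [[0.07,0.022,0.02],4],
  [[0.105,0.033,0.035],6],
  [[0.14,0.044,0.05],8],
  [[0.175,0.055,0.065],10],
  [[0.21,0.066,0.085],11.4],
  [[0.2326,0.0726,0.1],11.4],
  [[0.2326,0.0726,0.12],11.4],
  [[0.2326,0.0726,0.145],11.4],
  [[0.2326,0.0726,0.17],11.4],
  [[0.2326,0.0726,0.19],11.4],
  [[0.2326,0.0726,0.205],11.4],
  [[0.2326,0.0726,0.214],11.4],
  [[0.2326,0.0726,0.2175],11.4],
  [[0.2326,0.0726,0.2175],11.4],
  [[0.2326,0.0726,0.2175],11.4],
])

```text
clock: 15.0
tool_pos: [0.4995, -0.1191, 0.0845]
orientation: [-180.0, 0.0, -104.4]
force: [-0.1, -0.3, 1.1]
opening: 0.0003
```

```bash
python3 - <<'E'
from btn import *
from plant import ctrl
o=ctrl.get_obs();print(o['tool_pos'],o['orientation'],o['force'])
def ln(th,g):
    d,t=delta(o,*tgt(th,g,.083));print(f"[[{d[0]:.4f}, {d[1]:.4f}, {d[2]:.4f}], {t:.1f}],",end=' ')
for g in(10,7,4,2,0):ln(11.4,g)
for th in np.arange(14,53,2.6):ln(th,0)
print()
im=ctrl.snapshot('wrist');cv2.imwrite('pics/w4.png',im[:,:,::-1])
E
```

```text
[ 0.49952567 -0.11912988  0.08452445] [-1.79962672e+02  7.31764855e-03 -1.04387241e+02] [-0.10862068 -0.30228387  1.13366728]
[[-0.0029, 0.0011, 0.0015], 0.0], [[-0.0059, 0.0011, 0.0015], 0.0], [[-0.0089, 0.0011, 0.0015], 0.0], [[-0.0109, 0.0011, 0.0015], 0.0], [[-0.0129, 0.0011, 0.0015], 0.0], [[-0.0160, 0.0019, 0.0015], 2.6], [[-0.0191, 0.0024, 0.0015], 5.2], [[-0.0223, 0.0029, 0.0015], 7.8], [[-0.0255, 0.0032, 0.0015], 10.4], [[-0.0286, 0.0033, 0.0015], 13.0], [[-0.0318, 0.0033, 0.0015], 15.6], [[-0.0350, 0.0032, 0.0015], 18.2], [[-0.0382, 0.0029, 0.0015], 20.8], [[-0.0413, 0.0025, 0.0015], 23.4], [[-0.0445, 0.0019, 0.0015], 26.0], [[-0.0476, 0.0012, 0.0015], 28.6], [[-0.0506, 0.0003, 0.0015], 31.2], [[-0.0537, -0.0007, 0.0015], 33.8], [[-0.0567, -0.0018, 0.0015], 36.4], [[-0.0596, -0.0030, 0.0015], 39.0],
```

View pics/w4.png

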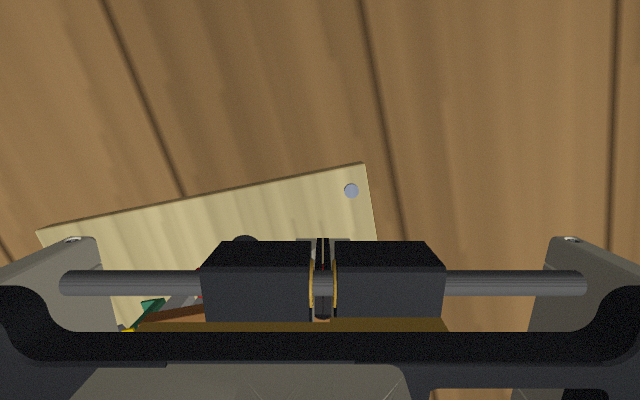

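The knob is hidden behind the fingers and there's no contact yet. Starting the arc.

Request:
jog_arm([
  [[-0.003,0.001,0.0015],0],
  [[-0.006,0.001,0.0015],0],
  [[-0.009,0.001,0.0015],0],
  [[-0.011,0.001,0.0015],0],
  [[-0.013,0.001,0.0015],0],
  [[-0.016,0.002,0.0015],2.6],
  [[-0.019,0.0025,0.0015],5.2],
  [[-0.0223,0.003,0.0015],7.8],
  [[-0.0255,0.003,0.0015],10.4],
  [[-0.0286,0.0033,0.0015],13],
  [[-0.0318,0.0033,0.0015],15.6],
  [[-0.035,0.0032,0.0015],18.2],
  [[-0.0382,0.003,0.0015],20.8],
  [[-0.0413,0.0025,0.0015],23.4],
  [[-0.0445,0.002,0.0015],26],
  [[-0.0476,0.0012,0.0015],28.6],
  [[-0.0506,0.0003,0.0015],31.2],
  [[-0.0537,-0.0007,0.0015],33.8],
  [[-0.0567,-0.0018,0.0015],36.4],
  [[-0.0596,-0.003,0.0015],39],
])

```text
clock: 17.05
tool_pos: [0.5166, -0.0621, 0.0825]
orientation: [180.0, -0.0, -143.5]
force: [-0.5, -0.4, 1.1]
opening: 0.0005
```

```bash
python3 - <<'E'
from btn import *
from plant import ctrl
o=ctrl.get_obs();print(o['tool_pos'],o['orientation'],o['force'])
def ln(th,g):
    d,t=delta(o,*tgt(th,g,.083));print(f"[[{d[0]:.4f}, {d[1]:.4f}, {d[2]:.4f}], {t:.1f}],",end=' ')
for th in np.arange(53,87,2.5):ln(th,0)
print()
E
```

```text
[ 0.51664154 -0.06207432  0.08245179] [ 1.79983294e+02 -3.42141285e-02 -1.43510509e+02] [-0.52612296 -0.41947473  1.07360169]
[[-0.0036, 0.0003, -0.0006], 2.5], [[-0.0066, 0.0008, -0.0006], 5.0], [[-0.0096, 0.0013, -0.0006], 7.5], [[-0.0126, 0.0016, -0.0006], 10.0], [[-0.0157, 0.0017, -0.0006], 12.5], [[-0.0188, 0.0018, -0.0006], 15.0], [[-0.0218, 0.0017, -0.0006], 17.5], [[-0.0249, 0.0014, -0.0006], 20.0], [[-0.0279, 0.0011, -0.0006], 22.5], [[-0.0310, 0.0006, -0.0006], 25.0], [[-0.0339, -0.0001, -0.0006], 27.5], [[-0.0369, -0.0008, -0.0006], 30.0], [[-0.0398, -0.0017, -0.0006], 32.5], [[-0.0427, -0.0027, -0.0006], 35.0],
```

Request:
jog_arm([
  [[-0.0036,0.0003,-0.0006],2.5],
  [[-0.0066,0.0008,-0.0006],5],
  [[-0.0096,0.0013,-0.0006],7.5],
  [[-0.0126,0.0016,-0.0006],10],
  [[-0.0157,0.0017,-0.0006],12.5],
  [[-0.0188,0.0018,-0.0006],15],
  [[-0.0218,0.0017,-0.0006],17.5],
  [[-0.0249,0.0014,-0.0006],20],
  [[-0.0279,0.0011,-0.0006],22.5],
  [[-0.031,0.0006,-0.0006],25],
  [[-0.0339,0,-0.0006],27.5],
  [[-0.0369,-0.0008,-0.0006],30],
  [[-0.0398,-0.0017,-0.0006],32.5],
  [[-0.0427,-0.0027,-0.0006],35],
])

```text
clock: 18.45
tool_pos: [0.5526, -0.0386, 0.083]
orientation: [180.0, -0.0, -178.5]
force: [-1.0, 0.6, 0.3]
opening: 0.0004
```

```bash
python3 - <<'E'
from btn import *
from plant import ctrl
o=ctrl.get_obs();print(o['tool_pos'],o['orientation'],o['force'])
def ln(th,g):
    d,t=delta(o,*tgt(th,g,.083));print(f"[[{d[0]:.4f}, {d[1]:.4f}, {d[2]:.4f}], {t:.1f}],",end=' ')
for th in np.arange(87,91,1):ln(th,0)
for g in np.arange(-1,-6,-1):ln(90,g)
print()
E
```

```text
[ 0.55257182 -0.03858279  0.08299892] [ 1.79989109e+02 -3.61716074e-02 -1.78502475e+02] [-0.97946158  0.59072505  0.25153062]
[[-0.0018, 0.0002, -0.0000], 1.5], [[-0.0030, 0.0004, -0.0000], 2.5], [[-0.0042, 0.0007, -0.0000], 3.5], [[-0.0054, 0.0009, -0.0000], 4.5], [[-0.0064, 0.0008, -0.0000], 4.5], [[-0.0074, 0.0007, -0.0000], 4.5], [[-0.0084, 0.0007, -0.0000], 4.5], [[-0.0094, 0.0006, -0.0000], 4.5], [[-0.0104, 0.0005, -0.0000], 4.5],
```

Request:
jog_arm([
  [[-0.0018,0.0002,0],1.5],
  [[-0.003,0.0004,0],2.5],
  [[-0.0042,0.0007,0],3.5],
  [[-0.0054,0.0009,0],4.5],
  [[-0.006,0.0009,0],4.5],
])

```text
clock: 18.95
tool_pos: [0.5584, -0.0377, 0.083]
orientation: [180.0, -0.0, 177.1]
force: [-2.2, 2.8, 0.2]
opening: 0.0003
```

Request:
jog_arm([
  [[-0.0007,0,0],0],
  [[-0.0014,0,0],0],
  [[-0.002,0,0],0],
  [[-0.002,0,0],0],
])

```text
clock: 19.35
tool_pos: [0.5587, -0.0378, 0.0829]
orientation: [-180.0, -0.2, 177.1]
force: [-8.3, 5.5, 4.9]
opening: 0.0004
```

It meets the stop (8 N, no more motion). I'll retreat and check.

Request:
jog_arm([
  [[0.003,0,0],0],
  [[0.01,0,0],0],
  [[0.025,0,0],0],
  [[0.03,0,0],0],
  [[0.03,0,-0.03],0],
  [[0.03,0,-0.07],0],
  [[0.03,0,-0.11],0],
  [[0.035,0.02,-0.15],-6],
  [[0.04,0.04,-0.19],-12],
  [[0.05,0.06,-0.22],-18],
  [[0.05,0.08,-0.25],-24],
  [[0.05,0.1,-0.28],-30],
  [[0.05,0.1,-0.28],-30],
  [[0.05,0.1,-0.28],-30],
])

```text
clock: 20.75
tool_pos: [0.5161, 0.0648, 0.3637]
orientation: [-180.0, 0.1, -152.9]
force: [0.6, -0.1, -0.5]
opening: 0.0005
```

```bash
python3 - <<'E'
from btn import *
from plant import ctrl
import pickle
o=ctrl.get_obs();print(o['tool_pos'],o['force'])
p=ctrl.camera_params('wrist');im=ctrl.snapshot('wrist');pickle.dump(p,open('w5.pkl','wb'));cv2.imwrite('pics/w5.png',im[:,:,::-1])
im=ctrl.snapshot('scene');cv2.imwrite('pics/scene5.png',im[:,:,::-1])
print('wrist knob top/pivot',proj(p,bed2w(b,[(97,0,102),(165,0,78),(60,0,60)])).round())
s=ctrl.camera_params('scene');print(proj(s,bed2w(b,[(97,0,102),(165,0,78)])).round())
cv2.imwrite('pics/c5.png',cv2.resize(im[160:295,265:445,::-1],None,fx=4.4,fy=4.4,interpolation=cv2.INTER_CUBIC))
E
```

```text
[0.51605898 0.06484321 0.36365723] [ 0.61053247 -0.13105014 -0.51232612]
wrist knob top/pivot [[244. 179.]
 [209. 155.]
 [271. 185.]]
[[319. 211.]
 [298. 223.]]
```

View pics/w5.png

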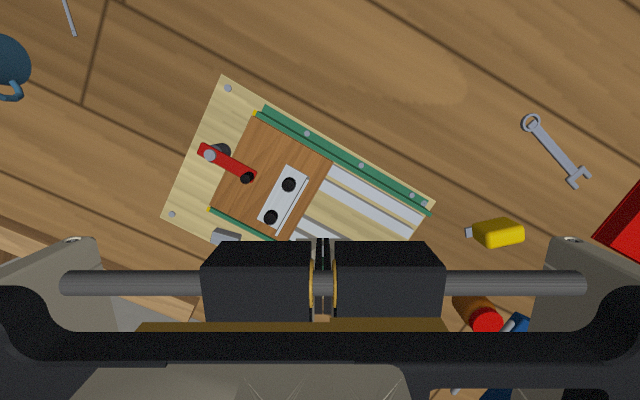

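View pics/c5.png

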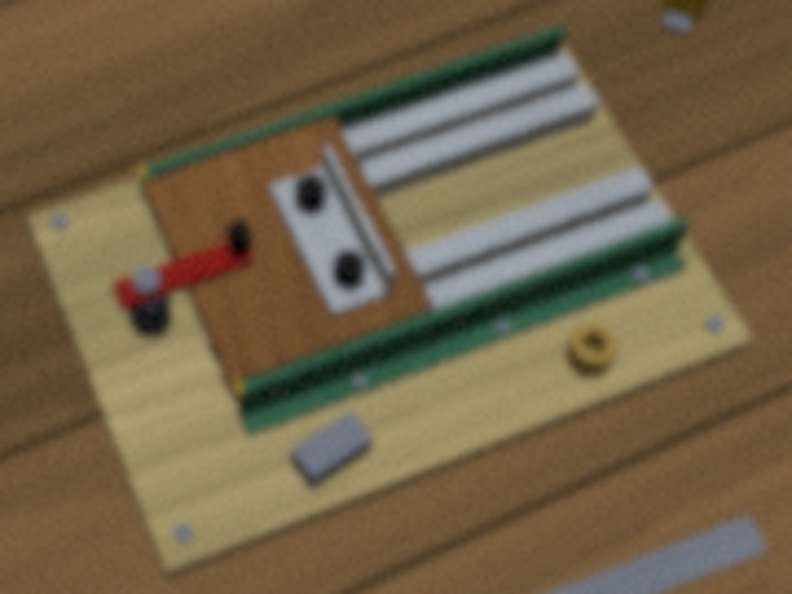

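Both views show the red arm along the centre line over the home board. The knob is at wrist (247,178), predicted (244,179), and at scene (319,212), predicted (319,211). Bush and block haven't moved. Handing in.

```bash
python3 -c "
from plant import ctrl
o=ctrl.get_obs();print(o['clock'],o['force'],abs(o['qvel']).max());print(ctrl.close_job())"
```

```text
20.85 [-0.08068604 -0.81569468 -0.93512058] 0.434130573705552
the job is handed in; nothing more can be done
None
```

The board is home in its notches and the red arm is turned over it against its stop. I handed the job in at 20.85 s with the robot clear of everything.

- **Board:** I pushed it slowly along the rails with 3–4 N until it stopped firmly, at a peak of about 18 N. I did not feel the drop as a separate event. The picture afterwards confirmed it: the board's width in the image matched a top at 60 mm at both ends (69 mm would mean not dropped). The front edge was level with the yellow marks.
- **Turn button:** It started at about 11° rather than fully open. I pushed its knob round clockwise with about 1–3 N until it stopped moving, at about 11 N total.
- **Last checks:** Two camera views put the knob within about 3 pixels of where it should be at the stop. In the final scene picture, the bush and block look where they were at the start. I saw nothing else on the bench disturbed, but did not measure the other items. No check failed or disagreed.

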